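# Put the test cameras on the right focus stands

### The job

The three test cameras stand on the wrong focus stands, so none of them sees its whole chart. Swap them round so that the longest lens is on the longest stand, the middle one on the middle stand and the shortest on the shortest, each camera standing squarely down in its nest with the lens facing the chart; the empty pocket of the clear tray is free for parking one meanwhile. Keep the cameras upright, set them down gently, and leave the bare camera body in the tray and the spare lens on the bench where they are.

Things in the scene. Friction and masses are not known exactly. Their poses are not given: they have to be found in the camera images.
- cam_short: Camera with the short lens, loose, 0.15 kg: silver finned housing 44 x 44 mm, 44 mm high, and a black round lens barrel, 20 mm thick, that sticks out 12 mm from the front, axis 22 mm up. The housings are alike. Origin: centre of the housing's underside (lens not counted); the lens looks along -x, z up. Grip the housing across its sides (its y). It starts in the nest of the long stand.
- cam_medium: Camera with the medium lens, loose, 0.15 kg: silver finned housing 44 x 44 mm, 44 mm high, and a black round lens barrel, 24 mm thick, that sticks out 30 mm from the front, axis 22 mm up. The housings are alike. Origin: centre of the housing's underside (lens not counted); the lens looks along -x, z up. Grip the housing across its sides (its y). It starts in the nest of the short stand.
- cam_long: Camera with the long lens, loose, 0.15 kg: silver finned housing 44 x 44 mm, 44 mm high, and a black round lens barrel, 28 mm thick, that sticks out 52 mm from the front, axis 22 mm up. The housings are alike. Origin: centre of the housing's underside (lens not counted); the lens looks along -x, z up. Grip the housing across its sides (its y). It starts in the nest of the medium stand.
- stand_short: The short focus stand, fixed: rail plate 134 mm long (x), 72 wide; white chart upright at the -x end, 74 wide, top 82 mm up; at the +x end a black nest (alike on all stands), recess 56 x 56 mm, floor 14 mm above the bench, rim 5 mm above the floor. Chart to nest centre 84 mm. Origin: on the bench under the plate's centre; nest centre 33 mm along +x. A camera's x lies along the stand's x.
- stand_medium: The medium focus stand, fixed: rail plate 182 mm long (x), 72 wide; white chart upright at the -x end, 74 wide, top 82 mm up; at the +x end a black nest (alike on all stands), recess 56 x 56 mm, floor 14 mm above the bench, rim 5 mm above the floor. Chart to nest centre 132 mm. Origin: on the bench under the plate's centre; nest centre 57 mm along +x. A camera's x lies along the stand's x.
- stand_long: The long focus stand, fixed: rail plate 235 mm long (x), 72 wide; white chart upright at the -x end, 74 wide, top 82 mm up; at the +x end a black nest (alike on all stands), recess 56 x 56 mm, floor 14 mm above the bench, rim 5 mm above the floor. Chart to nest centre 185 mm. Origin: on the bench under the plate's centre; nest centre 83.5 mm along +x. A camera's x lies along the stand's x.
- tray: Shallow clear tray with white edge, fixed, 226 mm (x) by 98 mm, rim 11 mm high, floor 3 mm above the bench. Long pocket on its -x side, empty: 146 x 84 mm, centre 34 mm along -x (a camera facing -x with its housing centre 5 mm along -x from the origin fits in with its lens). Short pocket on its +x side: holds the bare body. Origin: on the bench under the tray's centre.
- bare_body: Bystander: camera housing like the others but without any lens, 44 x 44 x 44 mm, loose in the short pocket of the tray. Origin: centre of its underside.
- spare_lens: Bystander: black spare lens standing on end, loose on the bench between the stands, 22 mm in diameter, 24 mm high. Origin: centre of its underside.

How it is judged:
By the outcome, as a careful person would: the job done as asked, in the order asked, and still so for the second after the job is handed in, with the robot touching nothing.
It also fails if it takes over 99 s, if anything falls off the work surface, if the arm or the gripper's body presses on something with over 40 N, if the wrist force passes 120 N, or if a joint passes its speed limit or range.

### The arm

A 6-joint arm with a two-finger parallel gripper is mounted at the origin on the work surface. World frame = base frame: x ahead of the robot, y to its left, z up, the work surface at z = 0. Lengths are in mm, angles in rad, forces in N, time in s.
With the tool pointing down it reaches from about 275 to 1000 mm from the base axis. Payload 8.4 kg.
Tool frame: the origin (TCP) lies on the centre line of the jaws, within the pads' length; the fingertips stand 25 mm ahead of it and the grasp point (between the pads) lies 6 mm ahead of it; z points along the fingers, y is the line along which they close (so a half turn about z gives the same grasp; the last joint's range is limited). The gripper opens to 85 mm and grips with 20 to 120 N. Pads are 22 mm wide; open, the fingers measure 114 mm over their backs; the gripper's body (76 mm by 85 mm) begins 54 mm behind the grasp point. The pads swing forward as they close: fully open they stand 13 mm farther back than shut.
Start: joints at [1.325, 0.353, 1.633, -0, 1.155, -0.002], TCP at [150.868, 606.52, 256.281] pointing down, gripper open.
Joint ranges: [-2.63, 2.63], [-0.92, 2.1], [0.06, 2.66], [-1.3, 4.44], [0, 2.69], [-3.02, 3.02]. Speed limits (rad/s): [2.22, 2.22, 2.79, 3.14, 3.14, 3.14].

### API

Orientations are given as [roll, pitch, yaw] about the fixed x, y, z axes, in that order (R = Rz(yaw) Ry(pitch) Rx(roll)).
In Python, from rig import r gives the robot as it stands.
- The arm moves only by the shell command python3 -m jog 'ROWS' [FORCE]. ROWS is JSON, a list of rows, each a list of 3 entries, a list of its own where there are three numbers: the turn, a rotation vector about the tool's x, y, z in rad, then the shift along the tool's x, y, z in m, then the opening, from -1 (shut) to 1 (fully open). In form: [[[rx, ry, rz], [x, y, z], gripper], ...]. A call has 1 to 12 rows; each row shifts and turns the commanded pose from where the row before left it, along the tool's axes as they then stand; what a row does not reach is not made up. A row lasts 1/10 s, in which the tool goes at most 50 mm and 8.59 degrees, less where a joint would pass 70% of its speed; a pose out of reach is approached as far as the arm can. A call with a gripper value outside its range is refused whole. The fingers move at their own pace and stop on an object; FORCE is the grip in N (left out, the last holds). Time passes only in rows, so rows that do not move let the fingers close. It gives the time, the measured TCP pose, the force, the opening and the grip force at its end, in the units of the state.
- r.sense(): the state, without advancing time (a new reading comes with each control period).
- r.grab_frame(name): name is "scene" or "top" or "wrist"; returns the picture (384x512x3 uint8, red, green, blue); there is no depth.
- r.camera_params(name): a dict with "fx", "fy", "cx", "cy" (pixels), "rvec" (rotation vector, rad) and "tvec" (3), from world to camera coordinates, as OpenCV has them; the wrist camera has in their place "hand_eye" (4x4, takes a point from camera to tool coordinates, whose origin is the TCP and whose axes are the flange's). Camera axes: x right, y down, z forward; pixel columns grow to the right and rows downward; lengths in mm; the calibration is good to about 2 mm. A picture is of the moment at which its call begins: read the wrist's pose just before it. camera_params takes no time and is no camera call.
- r.sign_off(): hands the job in; it is judged then, once.
The state is a dict: "clock": time; "qpos": joint angles; "qvel": joint speeds; "joint_efforts": joint torques, N m; "eef_pos": TCP position; "tcp_rot": TCP orientation; "contact_force": force on the tool from outside, world axes, zero at the start; "wrist_torque": the same for the moment, N m; "opening": opening from 0.0 (shut) to 1.0 (fully open); "grasp_force": force on a finger pad.
Only numpy, scipy, OpenCV 4.12 (cv2) and the standard library are available. Lean on these libraries where they do the work, as an engineer would, in place of code of your own. Each camera call takes 0.05 s, during which the arm holds its last target. There are 200 camera calls.

## Working session

There is one attempt and no reset: what is moved stays moved. The work goes in short steps, Python scripts to look and compute and a shell command to move; the robot and the scene stay as the last step left them, time stands still between calls to the robot, and variables do not carry over. Pictures are saved under pics/ and viewed, at most 14 in all, crops included, and the job is handed in when it is done.

```bash
ls; mkdir -p pics
python3 - <<'E'
from rig import r
import cv2
s=r.sense(); print(s)
for n in ("top","scene"):
    cv2.imwrite(f"pics/{n}0.png",cv2.resize(r.grab_frame(n)[:,:,::-1],(800,600),interpolation=cv2.INTER_CUBIC)); print(n,r.camera_params(n))
print(r.camera_params("wrist"))
E
```

```text
pics
{'clock': 0.0, 'qpos': array([ 1.32460525e+00,  3.53637132e-01,  1.63415281e+00, -1.06712126e-05,
        1.15522588e+00, -2.40741286e-03]), 'qvel': array([-0.00127815, -0.00014167, -0.00015631, -0.00052174, -0.00021285,
        0.00052089]), 'joint_efforts': array([-6.19599123e-04, -6.05277872e+01, -3.42035437e+01,  1.75778939e-05,
        9.92881571e-03,  1.71470475e-05]), 'eef_pos': array([150.75549499, 606.07184743, 255.56055837]), 'tcp_rot': array([-3.14016946e+00,  6.33061995e-06,  2.89781331e+00]), 'contact_force': array([ 0.19214993, -1.59220692, -0.41117297]), 'wrist_torque': array([-0.07636139, -0.02871823,  0.03867989]), 'grasp_force': 0.0, 'opening': 1.000472561090325}
top {'fx': 420.9704186760209, 'fy': 420.9704186760209, 'cx': 252.6394758261148, 'cy': 187.62912932691052, 'rvec': array([ 2.09513722, -2.13959453,  0.20209129]), 'tvec': array([  26.7032581 ,  539.16778184, 1021.02539282])}
scene {'fx': 353.3692613974184, 'fy': 353.3692613974184, 'cx': 259.00755238066097, 'cy': 194.13538768163826, 'rvec': array([ 2.48836204,  0.85259392, -0.22856524]), 'tvec': array([-431.42392018, -271.84316542,  953.2481406 ])}
{'fx': 308.72959207667185, 'fy': 308.72959207667185, 'cx': 254.92248340981487, 'cy': 192.22616202199563, 'hand_eye': array([[-3.82497187e-04, -9.52016205e-01, -3.06047382e-01,
         7.96549385e+01],
       [ 9.99999879e-01, -4.58979019e-04,  1.77940823e-04,
         7.25629811e-01],
       [-3.09871874e-04, -3.06047276e-01,  9.52016265e-01,
        -1.17922714e+02],
       [ 0.00000000e+00,  0.00000000e+00,  0.00000000e+00,
         1.00000000e+00]])}
```

View pics/top0.png

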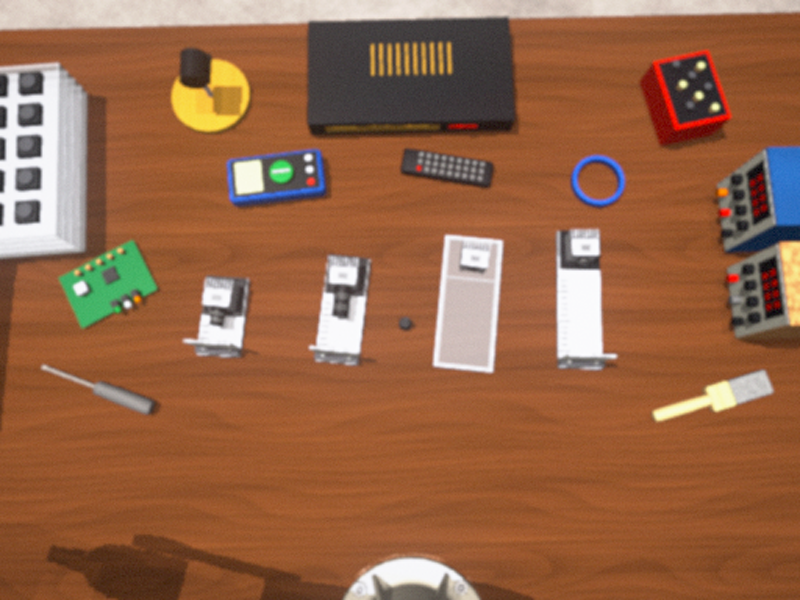

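View pics/scene0.png

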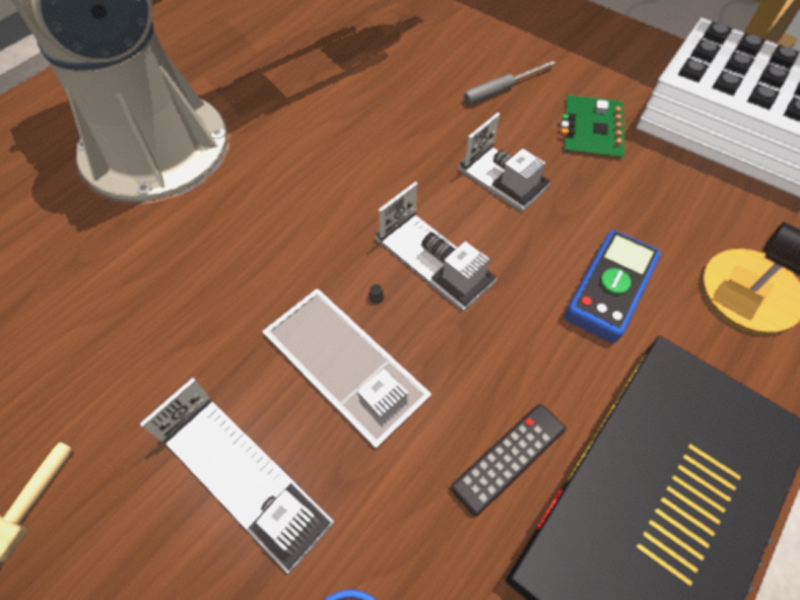

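Top view (800x600 scale): short stand near (222,316) holding the medium camera, medium stand (343,310) with the long camera, tray (468,303) with the bare body at its far end, long stand (580,300) with the short camera. The spare lens is at (405,323). Charts are all at the near (robot) side. First I'll get coarse positions.

```bash
cat > h.py <<'E'
import numpy as np,cv2
from rig import r
from scipy.spatial.transform import Rotation as R
def cam(n):
    p=r.camera_params(n);K=np.array([[p['fx'],0,p['cx']],[0,p['fy'],p['cy']],[0,0,1]])
    if n=='wrist':
        s=r.sense();T=np.eye(4);T[:3,:3]=R.from_euler('xyz',s['tcp_rot']).as_matrix();T[:3,3]=s['eef_pos']
        T=T@p['hand_eye'];return K,T[:3,:3],T[:3,3]
    Rw=R.from_rotvec(p['rvec']).as_matrix();return K,Rw.T,-Rw.T@p['tvec']
def cast(c,uv,z):
    K,Rm,o=c;uv=np.atleast_2d(np.float64(uv))
    d=np.c_[uv,np.ones(len(uv))]@np.linalg.inv(K).T@Rm.T
    return (o+d*((z-o[2])/d[:,2])[:,None])[:,:2]
def snap(n,name,scale=1.5625):
    c=cam(n);im=r.grab_frame(n)[:,:,::-1].copy()
    cv2.imwrite(f'pics/{name}_raw.png',im)
    cv2.imwrite(f'pics/{name}.png',cv2.resize(im,None,fx=scale,fy=scale,interpolation=cv2.INTER_CUBIC))
    np.savez(f'pics/{name}.npz',K=c[0],R=c[1],o=c[2]);return c,im
def load(name):
    d=np.load(f'pics/{name}.npz');return (d['K'],d['R'],d['o'])
E
python3 - <<'E'
from h import *
c=cam('top');np.set_printoptions(precision=0,suppress=True)
print(c[2]);S=1.5625
def q(n,p,z):print(n,cast(c,np.array(p)/S,z).tolist())
q('shortst',[(206,278),(248,280),(241,356),(196,354)],8)
q('medst',[(327,256),(370,259),(360,363),(314,360)],8)
q('tray',[(446,235),(503,240),(494,372),(434,366)],11)
q('long',[(557,231),(601,231),(605,367),(557,367)],8)
q('camtops',[(217,293),(344,270),(476,254),(585,245)],58)
q('lens',[(405,323)],12)
E
```

```text
[ 332.   13. 1106.]
shortst [[581.8442483848761, 338.0446278861582], [576.7731989365154, 265.9665752662443], [446.8798090905526, 274.73152678766417], [451.8164815089074, 350.24070605952085]]
medst [[616.124106387425, 130.7560924243641], [609.1820434942485, 56.79313285579925], [431.0234137947621, 75.81010054539263], [437.63159886834404, 152.5569272333021]]
tray [[648.199954775931, -75.06263878038948], [637.0968608911788, -172.85352815265276], [411.223851534644, -146.16224774390807], [423.20851270682726, -47.164380113836465]]
long [[651.9864099698726, -267.5592658896073], [650.2984349442515, -343.5543713138441], [415.86167178177584, -331.2225605925961], [417.52632984124205, -251.60871733517902]]
camtops [[545.0799647711433, 304.4538615236434], [578.9729865097887, 97.5902357953992], [601.2058643435539, -119.35034781445341], [612.522631855102, -299.11972842793324]]
lens [[496.17014370155243, -0.7145032573716499]]
```

```bash
python3 -m jog '[[[0,0,-0.08],[0,0,0],1],[[0,0,-0.08],[-0.01,-0.01,0],1],[[0,0,0],[-0.035,-0.037,0],1],[[0,0,0],[-0.035,-0.037,0],1],[[0,0,0],[-0.035,-0.037,0],1],[[0,0,0],[-0.035,-0.037,0],1],[[0,0,0],[-0.035,-0.037,0],1],[[0,0,0],[-0.035,-0.037,0],1],[[0,0,0],[-0.035,-0.037,0],1],[[0,0,0],[-0.035,-0.037,0],1],[[0,0,0],[-0.035,-0.037,0],1],[[0,0,0],[-0.035,-0.037,0],1]]'
python3 -m jog '[[[0,0,0],[0,0,0],1],[[0,0,0],[0,0,0],1],[[0,0,0],[0,0,0],1]]'
python3 -c "
from h import *
snap('wrist','w1');print(r.sense()['eef_pos'],r.sense()['tcp_rot'])"
```

```text
clock: 1.3
eef_pos: [471.9, 202.4, 256.2]
tcp_rot: [3.142, -0.0, 3.058]
contact_force: [0.9, 0.5, -0.0]
opening: 1.0
grasp_force: 0.0
clock: 1.6
eef_pos: [470.4, 204.8, 256.0]
tcp_rot: [3.142, -0.001, 3.058]
contact_force: [0.4, -0.4, 0.9]
opening: 1.0
grasp_force: 0.0
[470.2801166  205.16131087 256.09630695] [-3.14158207e+00 -6.69535440e-04  3.05899816e+00]
```

View pics/w1.png

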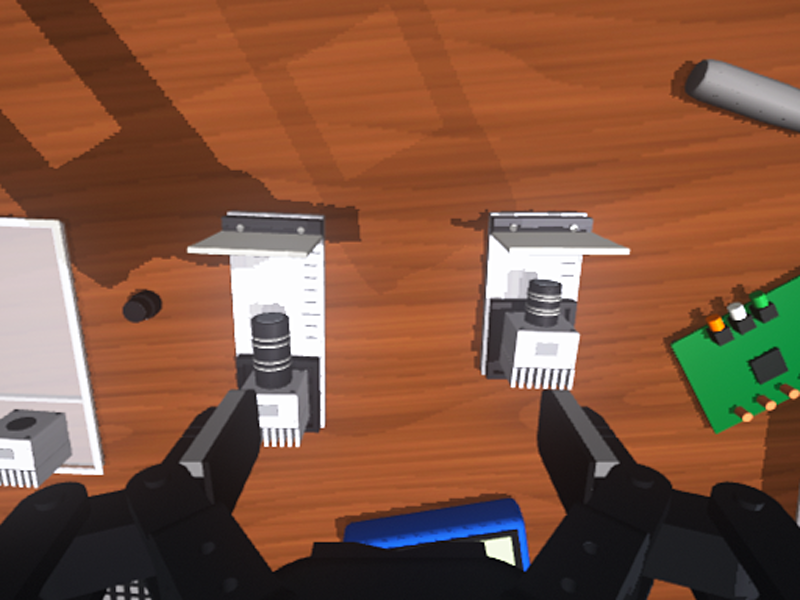

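Wrist view (800x600): long camera in the medium stand at about (275,400), partly hidden by a finger, medium camera in the short stand at (543,358), spare lens at (140,305). I'll move 85 mm further out to get the fingers off the nests, then look at both halves.

```bash
python3 -m jog '[[[0,0,0],[-0.03,0.001,0],1],[[0,0,0],[-0.035,0.001,0],1],[[0,0,0],[-0.02,0.001,0],1],[[0,0,0],[0,0,0],1],[[0,0,0],[0,0,0],1],[[0,0,0],[0,0,0],1]]'|sed -n 2p
python3 -c "
from h import *
snap('wrist','w2')"
python3 -m jog '[[[0,0,0],[-0.003,-0.02,0],1],[[0,0,0],[-0.003,-0.04,0],1],[[0,0,0],[-0.003,-0.04,0],1],[[0,0,0],[-0.003,-0.04,0],1],[[0,0,0],[-0.003,-0.04,0],1],[[0,0,0],[-0.003,-0.04,0],1],[[0,0,0],[-0.003,-0.04,0],1],[[0,0,0],[-0.003,-0.04,0],1],[[0,0,0],[-0.003,-0.04,0],1],[[0,0,0],[-0.003,-0.04,0],1],[[0,0,0],[-0.003,-0.02,0],1],[[0,0,0],[0,0,0],1]]'|sed -n 2p
python3 -m jog '[[[0,0,0],[0,0,0],1],[[0,0,0],[0,0,0],1],[[0,0,0],[0,0,0],1]]'|sed -n 2p
python3 -c "
from h import *
snap('wrist','w3');print(r.sense()['eef_pos'],r.sense()['tcp_rot'])"
```

```text
eef_pos: [554.5, 200.9, 256.1]
eef_pos: [554.9, -203.1, 256.5]
eef_pos: [555.4, -199.9, 256.4]
[ 555.469338   -200.06199764  256.3759658 ] [ 3.14148757e+00 -3.46872211e-05  3.05914409e+00]
```

View pics/w2.png

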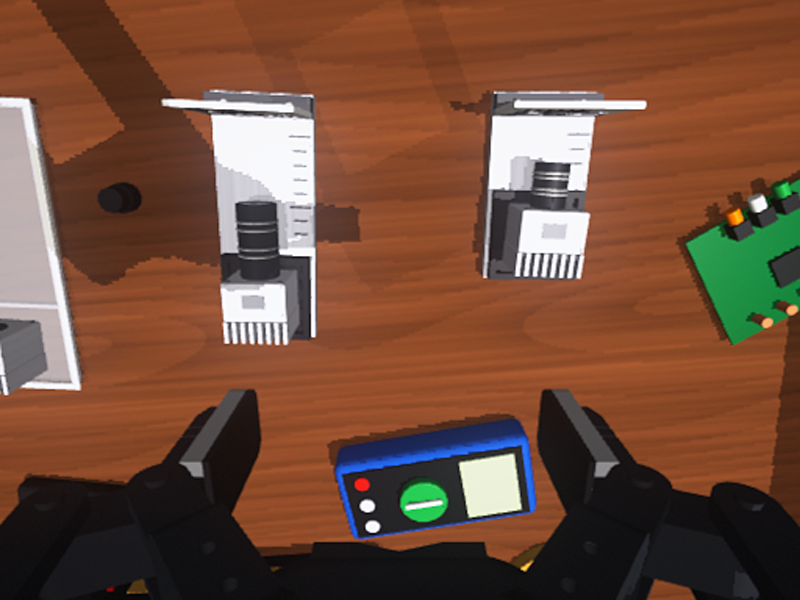

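View pics/w3.png

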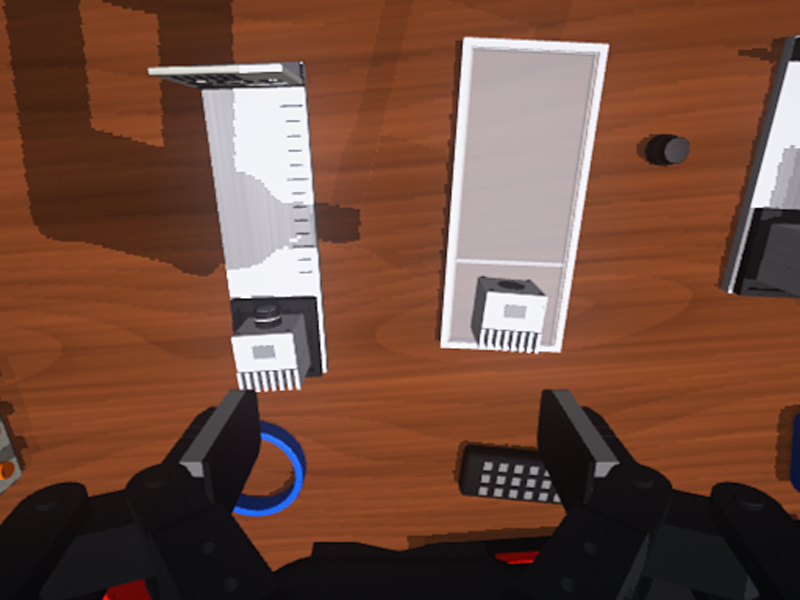

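Run:
```python
import cv2,numpy as np
a=cv2.imread('pics/w2_raw.png');b=cv2.imread('pics/w3_raw.png')
# raw crops: origin (x0,y0), 88x132 px, x3 -> 264 x 396
C=[cv2.resize(i[y:y+190,x:x+88],None,fx=3,fy=3,interpolation=cv2.INTER_NEAREST) for i,x,y in ((a,128,52),(a,302,52),(b,128,70))]
cv2.imwrite('pics/m1.png',np.hstack(C)); print(np.hstack(C).shape)
```

```text
(570, 792, 3)
```

View pics/m1.png

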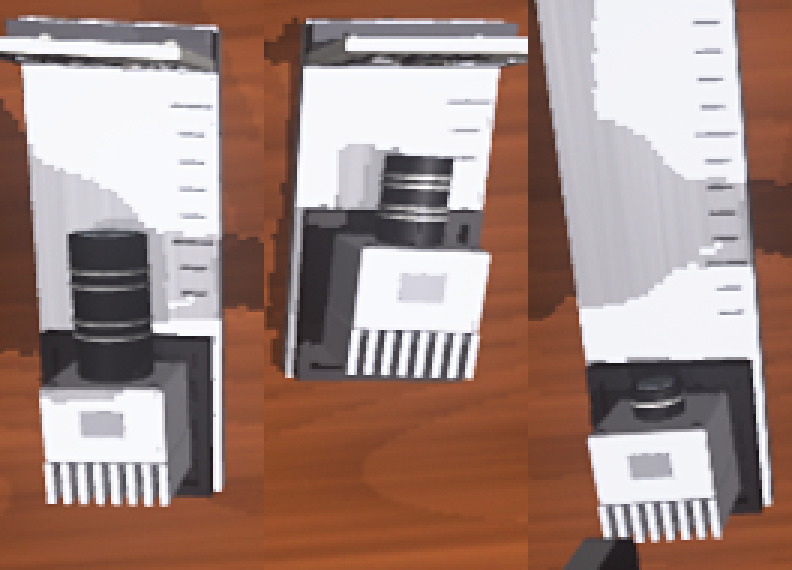

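Run:
```python
from h import *
np.set_printoptions(precision=1,suppress=True)
def f(name,ox,oy,px,pts,z):
    p=np.array(pts,float)-[px,0]; return cast(load(name),p/3+[ox,oy]-0.33,z)
P={'med':('w2',128,52,0),'short':('w2',302,52,264),'long':('w3',128,70,528)}
H={'med':[(40,389),(164,388),(169,503),(46,503)],'short':[(357,248),(490,252),(476,378),(347,374)],'long':[(588,434),(708,430),(720,538),(602,540)]}
N={'med':[(41,331),(214,336),(212,494)],'short':[(302,208),(484,213),(296,374)],'long':[(588,364),(752,360),(760,510)]}
E={'med':[(217,28),(223,490)],'short':[(305,20),(288,374)],'long':[(735,0),(770,505)]}
for k in P:
    h=f(*P[k],H[k],58);n=f(*P[k],N[k],19);e=f(*P[k],E[k],10)
    def info(a):
        d=np.diff(np.vstack([a,a[:1]]),axis=0);return np.linalg.norm(d,axis=1)
    xa=((h[2]-h[1])+(h[3]-h[0]))/2; ed=e[1]-e[0]
    print(k,'housing c',h.mean(0),'sides',info(h),'yaw',np.arctan2(xa[1],xa[0]))
    m=(n[0]+n[2])/2 if k!='short' else (n[1]+n[2])/2
    print('  nest pts',n.tolist(),'c',m,'sides',info(n),'plate edge yaw',np.arctan2(ed[1],ed[0]),'len',np.linalg.norm(ed))
t=cast(load('w3'),np.array([(464,38),(608,44),(561,352),(441,348)])/1.5625,11)
print('tray',t.tolist(),t.mean(0),np.arctan2(*((t[3]+t[2]-t[0]-t[1])[::-1])),np.linalg.norm(t[3]-t[0]),np.linalg.norm(t[1]-t[0]))
```

```text
med housing c [577.6  99.4] sides [44.  44.  45.4 43.7] yaw -0.12853535649947678
  nest pts [[540.7997196843235, 69.4358884175459], [548.3575559581025, 136.46200934773526], [614.2917956466717, 126.47372733550279]] c [577.5  98. ] sides [67.5 66.7 93. ] plate edge yaw -0.12297444721432613 len 180.66854943346425
short housing c [546.  304.3] sides [45.1 44.1 45.7 44. ] yaw -0.0801316866723147
  nest pts [[510.53692331723386, 272.4674893044114], [518.0256108839499, 340.52485195188615], [574.7161833663461, 268.544408187892]] c [546.4 304.5] sides [68.5 91.6 64.3] plate edge yaw -0.0751806884806885 len 132.5416181661776
long housing c [ 616.2 -299.7] sides [44.2 44.2 45.1 43.5] yaw -0.05601273113859814
  nest pts [[577.8182314675473, -330.6067976271983], [581.6100476354361, -264.62431744794526], [647.9815862837867, -270.21118733407127]] c [ 612.9 -300.4] sides [66.1 66.6 92.6] plate edge yaw -0.06610610344130696 len 204.0993510318432
tray [[411.3734796312001, -142.5036175384364], [423.03417644860076, -45.66371860662824], [647.9949883577092, -72.74512467789975], [636.29230213888, -170.54773413810193]] [ 529.7 -107.9] -0.12192613831550958 226.6604270579601 97.53941703429521
```

Nests (world mm, yaw): medium (577.5, 98.5, -0.125), short (546.3, 304.4, -0.077), long (613, -300.3, -0.062). Tray is at (529.7, -107.9, -0.122), with parking spot (524.7, -107.3). Measured side lengths match the spec. I'll pick the short camera first.

```bash
python3 -m jog '[[[0,0,-0.023],[0,0,0],1],[[0,0,0],[-0.0165,-0.024,0],1],[[0,0,0],[-0.0165,-0.024,0],1],[[0,0,0],[-0.0165,-0.024,0.02],1],[[0,0,0],[-0.0165,-0.024,0.02],1],[[0,0,0],[0,0,0.035],1],[[0,0,0],[0,0,0.035],1],[[0,0,0],[0,0,0.02],1],[[0,0,0],[0,0,0],1],[[0,0,0],[0,0,0],1],[[0,0,0],[0,0,0],1],[[0,0,0],[0,0,0],1]]' 40
python3 -c "
from h import *
snap('wrist','w4');s=r.sense();print(s['eef_pos'],s['tcp_rot'])"
```

```text
clock: 5.05
eef_pos: [616.5, -301.3, 128.1]
tcp_rot: [-3.141, 0.003, 3.081]
contact_force: [-0.9, -0.6, -0.3]
opening: 1.003
grasp_force: 0.0
[ 616.33198155 -301.28924773  127.95925092] [-3.14063021e+00  2.32601890e-03  3.08108472e+00]
```

View pics/w4.png

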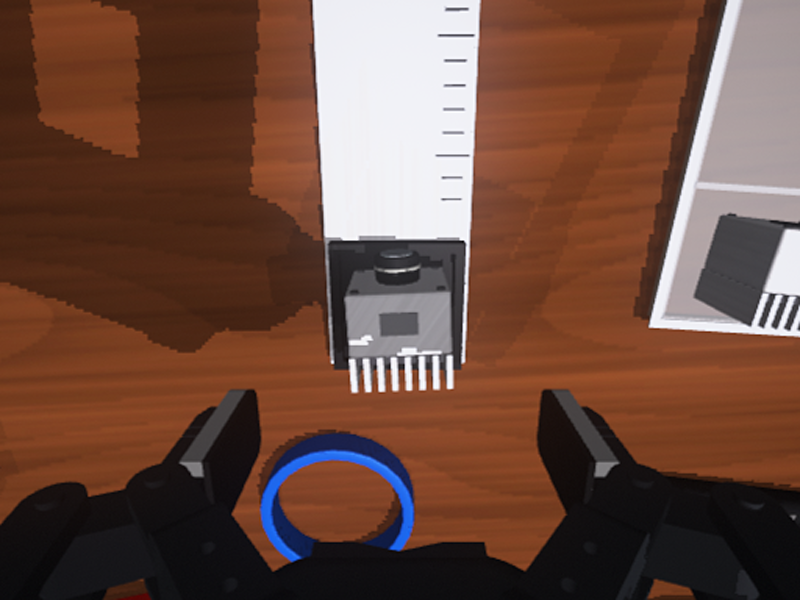

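The camera is centred between the fingers (housing top at about (400,340)). Going down to grip.

```bash
python3 -c "
from h import *
c=load('w4');print(cast(c,np.array([(345,294),(449,292),(454,390),(352,392)])/1.5625,58).mean(0),cast(c,np.array([(330,242),(466,242),(465,366),(331,366)])/1.5625,19).mean(0))"
python3 -m jog '[[[0,0,0],[0,0,0.02],1],[[0,0,0],[0,0,0.025],1],[[0,0,0],[0,0,0.02],1],[[0,0,0],[0,0,0.015],1],[[0,0,0],[0,0,0],1],[[0,0,0],[0,0,0],1],[[0,0,0],[0,0,0],-1],[[0,0,0],[0,0,0],-1],[[0,0,0],[0,0,0],-1],[[0,0,0],[0,0,0],-1],[[0,0,0],[0,0,0],-1],[[0,0,0],[0,0,0],-1]]' 40
```

```text
[ 616.88713194 -299.72203476] [ 613.54288108 -300.44697489]
clock: 6.3
eef_pos: [616.1, -301.3, 47.4]
tcp_rot: [-3.141, 0.001, 3.081]
contact_force: [-0.9, 0.4, 5.8]
opening: 0.513
grasp_force: 40.5
```

```bash
python3 -m jog '[[[0,0,0],[0,0,-0.008],-1],[[0,0,0],[0,0,-0.015],-1],[[0,0,0],[0,0,-0.03],-1],[[0,0,0],[0,0,-0.03],-1],[[0,0,0],[0,0,-0.02],-1],[[0,0,0],[0,0,-0.01],-1],[[0,0,0],[0,0,0],-1]]'
python3 -m jog '[[[0,0,0.03],[0,0,0],-1],[[0,0,0.031],[0,0,0],-1],[[0,0,0],[0.0095,0.0152,0],-1],[[0,0,0],[0.015,0.024,0],-1],[[0,0,0],[0.02,0.031,0],-1],[[0,0,0],[0.02,0.031,0],-1],[[0,0,0],[0.02,0.031,0],-1],[[0,0,0],[0.015,0.024,0],-1],[[0,0,0],[0.01,0.015,0],-1],[[0,0,0],[0.005,0.01,0],-1],[[0,0,0],[0,0,0],-1],[[0,0,0],[0,0,0],-1]]'
```

```text
clock: 7.0
eef_pos: [616.3, -301.4, 161.5]
tcp_rot: [-3.14, 0.003, 3.081]
contact_force: [1.0, -0.5, -1.2]
opening: 0.515
grasp_force: 40.3
clock: 8.2
eef_pos: [524.6, -107.8, 159.3]
tcp_rot: [-3.141, 0.001, 3.02]
contact_force: [0.5, -0.4, -1.5]
opening: 0.513
grasp_force: 40.5
```

```bash
python3 -m jog '[[[0,0,0],[0,0,0.02],-1],[[0,0,0],[0,0,0.03],-1],[[0,0,0],[0,0,0.03],-1],[[0,0,0],[0,0,0.02],-1],[[0,0,0],[0,0,0.01],-1],[[0,0,0],[0,0,0.007],-1],[[0,0,0],[0,0,0.002],-1],[[0,0,0],[0,0,0.002],-1],[[0,0,0],[0,0,0],-1],[[0,0,0],[0,0,0],-1]]'
python3 -c "
from h import *
snap('wrist','w5')"
```

```text
clock: 9.2
eef_pos: [524.3, -107.3, 39.0]
tcp_rot: [-3.141, 0.001, 3.02]
contact_force: [-0.0, -0.0, -1.3]
opening: 0.512
grasp_force: 40.4
```

View pics/w5.png

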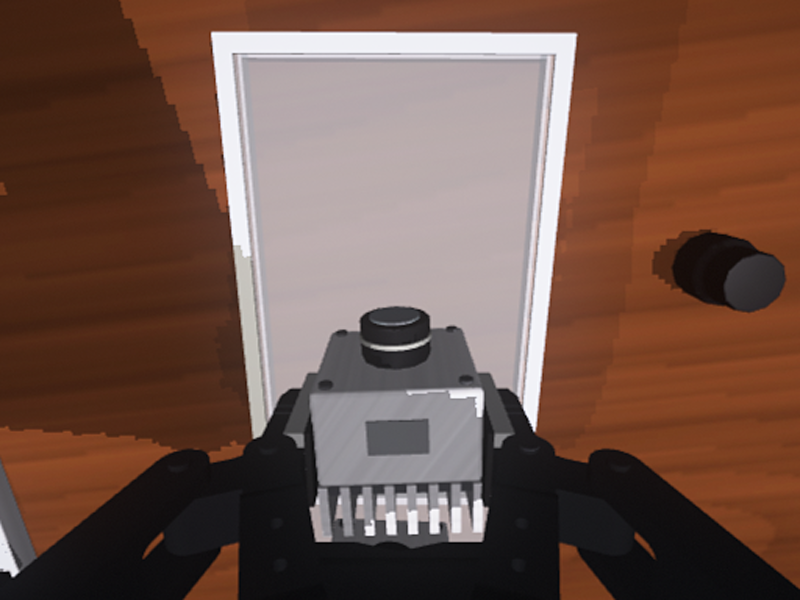

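The camera is held level (housing 312–485 px wide, centred) over the long pocket. I'll lower the last bit in 1 mm steps, then release.

```bash
python3 -m jog '[[[0,0,0],[0,0,0.001],-1],[[0,0,0],[0,0,0.001],-1],[[0,0,0],[0,0,0],-1]]'|sed -n '2,4p'
python3 -m jog '[[[0,0,0],[0,0,0.0005],-1],[[0,0,0],[0,0,0],-1]]'|sed -n '2,4p'
```

```text
eef_pos: [524.0, -107.2, 36.4]
tcp_rot: [-3.142, 0.0, 3.02]
contact_force: [1.2, 0.2, -0.2]
eef_pos: [524.0, -107.2, 36.4]
tcp_rot: [-3.142, 0.0, 3.02]
contact_force: [-2.4, 0.1, 7.5]
```

```bash
python3 -m jog '[[[0,0,0],[0,0,0],0.3],[[0,0,0],[0,0,0],1],[[0,0,0],[0,0,0],1],[[0,0,0],[0,0,0],1],[[0,0,0],[0,0,0],1],[[0,0,0],[0,0,-0.01],1],[[0,0,0],[0,0,-0.02],1],[[0,0,0],[0,0,-0.035],1],[[0,0,0],[0,0,-0.035],1],[[0,0,0],[0,0,-0.02],1]]'
python3 -m jog '[[[0,0,0.003],[-0.0017,0.0165,0],1],[[0,0,0],[-0.003,0.025,0],1],[[0,0,0],[-0.005,0.035,0],1],[[0,0,0],[-0.005,0.035,0],1],[[0,0,0],[-0.005,0.035,0],1],[[0,0,0],[-0.005,0.035,0],1],[[0,0,0],[-0.003,0.02,0],1],[[0,0,0],[0,0.01,0],1],[[0,0,0],[0,0,0],1],[[0,0,0],[0,0,0],1],[[0,0,0],[0,0,0],1]]'
python3 -c "
from h import *
snap('wrist','w6');s=r.sense();print(s['eef_pos'],s['tcp_rot'])"
```

```text
clock: 10.75
eef_pos: [524.8, -107.4, 159.1]
tcp_rot: [-3.141, 0.003, 3.02]
contact_force: [0.9, 0.5, -0.2]
opening: 1.0
grasp_force: 0.0
clock: 11.85
eef_pos: [577.3, 98.1, 155.9]
tcp_rot: [-3.141, -0.0, 3.016]
contact_force: [-0.9, -0.6, -0.6]
opening: 1.003
grasp_force: 0.0
[577.35407299  98.08398006 155.85365902] [-3.14136545e+00 -2.21061176e-04  3.01562754e+00]
```

View pics/w6.png

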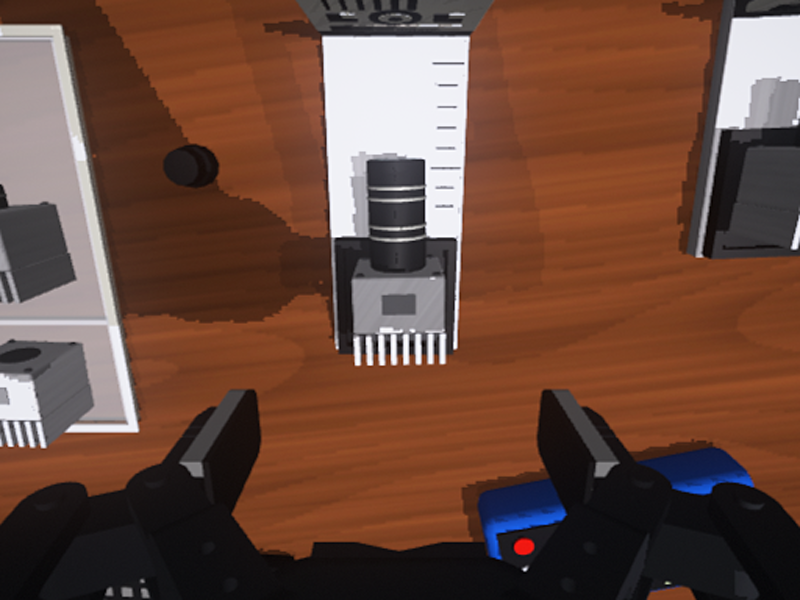

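The long camera (housing (398,318)) is centred between the fingers. Go down, grip and lift.

```bash
python3 -c "
from h import *
c=load('w6');print(cast(c,np.array([(352,276),(446,276),(446,364),(356,364)])/1.5625,58).mean(0),cast(c,np.array([(334,239),(457,239),(455,352),(337,352)])/1.5625,19).mean(0))"
python3 -m jog '[[[0,0,0],[0,0,0.02],1],[[0,0,0],[0,0,0.03],1],[[0,0,0],[0,0,0.03],1],[[0,0,0],[0,0,0.02],1],[[0,0,0],[0,0,0.0085],1],[[0,0,0],[0,0,0],1],[[0,0,0],[0,0,0],-1],[[0,0,0],[0,0,0],-1],[[0,0,0],[0,0,0],-1],[[0,0,0],[0,0,0],-1],[[0,0,0],[0,0,0],-1],[[0,0,0],[0,0,0],-1]]' 40
python3 -m jog '[[[0,0,0],[0,0,-0.005],-1],[[0,0,0],[0,0,-0.01],-1],[[0,0,0],[0,0,-0.025],-1],[[0,0,0],[0,0,-0.035],-1],[[0,0,0],[0,0,-0.03],-1],[[0,0,0],[0,0,-0.015],-1],[[0,0,0],[0,0,0],-1],[[0,0,0],[0,0,0],-1]]'
```

```text
[577.78455169  99.72081165] [577.95056559  97.44827932]
clock: 13.1
eef_pos: [578.4, 99.3, 48.5]
tcp_rot: [3.141, 0.002, 3.017]
contact_force: [-1.1, -1.0, 6.6]
opening: 0.507
grasp_force: 41.9
clock: 13.9
eef_pos: [577.1, 99.1, 166.6]
tcp_rot: [-3.141, -0.001, 3.017]
contact_force: [-1.1, -0.6, -1.1]
opening: 0.509
grasp_force: 41.0
```

```bash
python3 -m jog '[[[0,0,-0.03],[0,0,0],-1],[[0,0,-0.033],[0,0,0],-1],[[0,0,0],[-0.0015,-0.01,0],-1],[[0,0,0],[-0.003,-0.02,0],-1],[[0,0,0],[-0.0046,-0.03,0],-1],[[0,0,0],[-0.0058,-0.038,0],-1],[[0,0,0],[-0.0058,-0.038,0],-1],[[0,0,0],[-0.0058,-0.038,0],-1],[[0,0,0],[-0.0058,-0.038,0],-1],[[0,0,0],[-0.0058,-0.038,0],-1],[[0,0,0],[-0.0058,-0.038,0],-1],[[0,0,0],[-0.0058,-0.038,0],-1]]' | sed -n 2p
python3 -m jog '[[[0,0,0],[-0.0046,-0.03,0],-1],[[0,0,0],[-0.0031,-0.02,0],-1],[[0,0,0],[-0.0022,-0.0145,0],-1],[[0,0,0],[-0.001,-0.006,0],-1],[[0,0,0],[0,0,0],-1],[[0,0,0],[0,0,0],-1],[[0,0,0],[0,0,0],-1]]'
```

```text
eef_pos: [606.2, -231.4, 166.0]
clock: 15.8
eef_pos: [613.7, -299.1, 167.3]
tcp_rot: [3.141, -0.0, 3.081]
contact_force: [0.4, 0.4, -1.6]
opening: 0.511
grasp_force: 41.0
```

```bash
python3 -m jog '[[[0,0,0],[0,-0.001,0.02],-1],[[0,0,0],[0,0,0.03],-1],[[0,0,0],[0,0,0.03],-1],[[0,0,0],[0,0,0.02],-1],[[0,0,0],[0,0,0.008],-1],[[0,0,0],[0,0,0.004],-1],[[0,0,0],[0,0,0.002],-1],[[0,0,0],[0,0,0],-1],[[0,0,0],[0,0,0],-1]]'
python3 -m jog '[[[0,0,0],[0,0,0.0015],-1],[[0,0,0],[0,0,0],-1],[[0,0,0],[0,0,0],-1]]'
python3 -c "
from h import *
snap('wrist','w7')"
```

```text
clock: 16.7
eef_pos: [614.2, -301.6, 54.4]
tcp_rot: [-3.141, 0.001, 3.08]
contact_force: [-0.7, 0.3, -1.3]
opening: 0.511
grasp_force: 41.0
clock: 17.0
eef_pos: [613.6, -301.4, 52.0]
tcp_rot: [-3.142, 0.0, 3.08]
contact_force: [-0.8, -0.0, -1.2]
opening: 0.508
grasp_force: 41.0
```

View pics/w7.png

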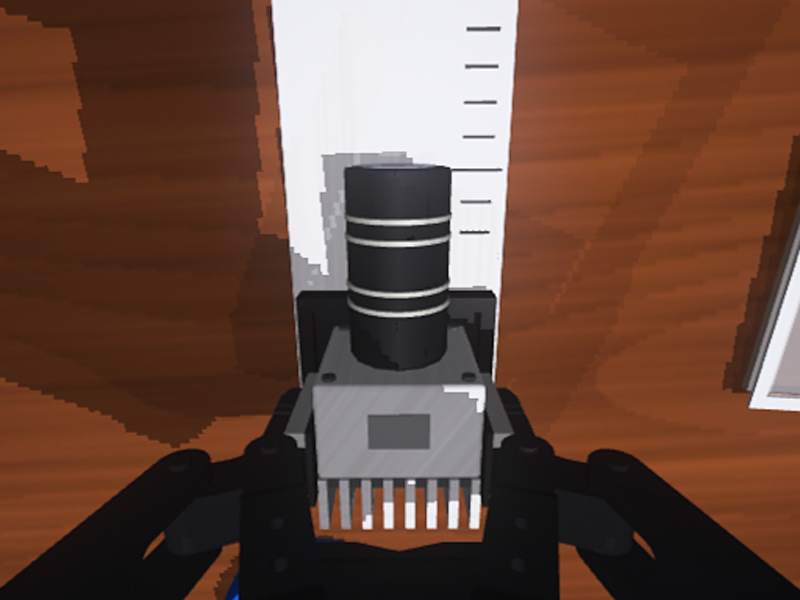

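The housing (centre column about 399) sits over the nest (front edge 297–495 at row 291), lens toward the chart. Lower gently.

```bash
python3 -m jog '[[[0,0,0],[0,0,0.0015],-1],[[0,0,0],[0,0,0.001],-1],[[0,0,0],[0,0,0],-1],[[0,0,0],[0,0,0],-1]]'|sed -n '2,4p'
python3 -m jog '[[[0,0,0],[0,0,0.001],-1],[[0,0,0],[0,0,0],-1],[[0,0,0],[0,0,0],-1]]'|sed -n '2,4p'
```

```text
eef_pos: [613.5, -301.3, 49.2]
tcp_rot: [3.142, -0.0, 3.08]
contact_force: [-0.1, 0.8, -1.8]
eef_pos: [613.7, -301.4, 48.6]
tcp_rot: [-3.141, 0.0, 3.08]
contact_force: [-0.9, -0.3, 2.2]
```

```bash
python3 -m jog '[[[0,0,0],[0,0,0],0.3],[[0,0,0],[0,0,0],1],[[0,0,0],[0,0,0],1],[[0,0,0],[0,0,0],1],[[0,0,0],[0,0,0],1],[[0,0,0],[0,0,-0.01],1],[[0,0,0],[0,0,-0.02],1],[[0,0,0],[0,0,-0.035],1],[[0,0,0],[0,0,-0.035],1],[[0,0,0],[0,0,-0.015],1]]' |sed -n '2,5p'
python3 -m jog '[[[0,0,0.016],[0.0029,0.015,0],1],[[0,0,0],[0.0057,0.03,0],1],[[0,0,0],[0.0076,0.04,0],1],[[0,0,0],[0.0076,0.04,0],1],[[0,0,0],[0.0076,0.04,0],1],[[0,0,0],[0.0076,0.04,0],1],[[0,0,0],[0.0076,0.04,0],1],[[0,0,0],[0.0076,0.04,0],1],[[0,0,0],[0.0076,0.04,0],1],[[0,0,0],[0.0076,0.04,0],1],[[0,0,0],[0.0076,0.04,0],1],[[0,0,0],[0.0076,0.04,0],1]]'|sed -n 2p
python3 -m jog '[[[0,0,0],[0.0076,0.04,0],1],[[0,0,0],[0.0076,0.04,0],1],[[0,0,0],[0.0057,0.03,0],1],[[0,0,0],[0.0038,0.02,0],1],[[0,0,0],[0.0029,0.015,0],1],[[0,0,0],[0.002,0.0084,0],1],[[0,0,0],[0,0,0],1],[[0,0,0],[0,0,0],1],[[0,0,0],[0,0,0],1]]'
python3 -c "
from h import *
snap('wrist','w8');s=r.sense();print(s['eef_pos'],s['tcp_rot'])"
```

```text
eef_pos: [615.1, -302.1, 167.6]
tcp_rot: [-3.14, 0.005, 3.08]
contact_force: [0.3, -0.3, 1.5]
opening: 1.003
eef_pos: [563.0, 150.5, 163.3]
clock: 20.85
eef_pos: [546.1, 303.1, 163.2]
tcp_rot: [-3.141, -0.0, 3.063]
contact_force: [0.3, -1.0, -0.0]
opening: 1.004
grasp_force: 0.0
[546.15079757 303.19201835 163.29780214] [-3.14136578e+00 -9.55017414e-05  3.06281572e+00]
```

View pics/w8.png

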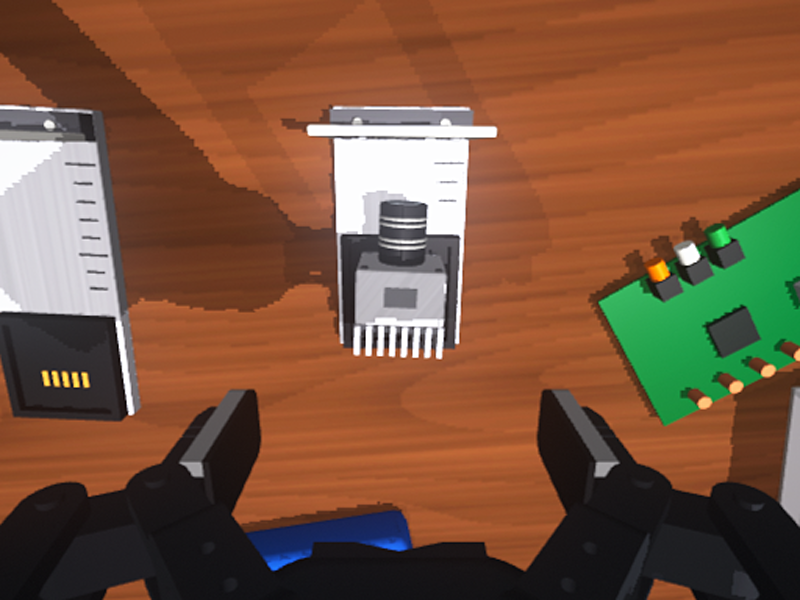

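The medium camera (housing (400,305)) is centred, and the medium stand's nest is now empty at left, (66,365). Grip and lift.

```bash
python3 -m jog '[[[0,0,0],[0,0.001,0.02],1],[[0,0,0],[0,0,0.03],1],[[0,0,0],[0,0,0.03],1],[[0,0,0],[0,0,0.025],1],[[0,0,0],[0,0,0.0105],1],[[0,0,0],[0,0,0],1],[[0,0,0],[0,0,0],-1],[[0,0,0],[0,0,0],-1],[[0,0,0],[0,0,0],-1],[[0,0,0],[0,0,0],-1],[[0,0,0],[0,0,0],-1],[[0,0,0],[0,0,0],-1]]' 40
python3 -m jog '[[[0,0,0],[0,0,-0.005],-1],[[0,0,0],[0,0,-0.01],-1],[[0,0,0],[0,0,-0.025],-1],[[0,0,0],[0,0,-0.035],-1],[[0,0,0],[0,0,-0.03],-1],[[0,0,0],[0,0,-0.015],-1],[[0,0,0],[0,0,0],-1],[[0,0,0],[0,0,0],-1]]'
```

```text
clock: 22.1
eef_pos: [546.9, 305.6, 49.2]
tcp_rot: [3.14, 0.002, 3.064]
contact_force: [-0.5, -1.5, 7.1]
opening: 0.509
grasp_force: 41.8
clock: 22.9
eef_pos: [545.6, 304.9, 167.1]
tcp_rot: [-3.141, -0.001, 3.064]
contact_force: [-0.0, -0.1, -1.4]
opening: 0.511
grasp_force: 40.9
```

```bash
python3 -m jog '[[[0,0,0.047],[0,0,0],-1],[[0,0,0],[-0.0029,-0.01,0],-1],[[0,0,0],[-0.0057,-0.02,0],-1],[[0,0,0],[-0.0086,-0.03,0],-1],[[0,0,0],[-0.01,-0.035,0],-1],[[0,0,0],[-0.01,-0.035,0],-1],[[0,0,0],[-0.0086,-0.03,0],-1],[[0,0,0],[-0.0063,-0.022,0],-1],[[0,0,0],[-0.0034,-0.012,0],-1],[[0,0,0],[-0.002,-0.0071,0],-1],[[0,0,0],[0,0,0],-1],[[0,0,0],[0,0,0],-1]]'
python3 -m jog '[[[0,0,0],[0,0,0.02],-1],[[0,0,0],[0,0,0.03],-1],[[0,0,0],[0,0,0.03],-1],[[0,0,0],[0,0,0.02],-1],[[0,0,0],[0,0,0.008],-1],[[0,0,0],[0,0,0.004],-1],[[0,0,0],[0,0,0.002],-1],[[0,0,0],[0,0,0],-1],[[0,0,0],[0,0,0],-1],[[0,0,0],[0,0,0],-1]]'
```

```text
clock: 24.1
eef_pos: [577.9, 99.0, 167.5]
tcp_rot: [3.141, -0.0, 3.017]
contact_force: [-0.9, -0.2, -2.4]
opening: 0.509
grasp_force: 41.0
clock: 25.1
eef_pos: [578.6, 98.5, 54.6]
tcp_rot: [3.141, 0.001, 3.017]
contact_force: [0.1, 0.1, -1.1]
opening: 0.51
grasp_force: 41.0
```

```bash
python3 -m jog '[[[0,0,0],[0,0,0.002],-1],[[0,0,0],[0,0,0.001],-1],[[0,0,0],[0,0,0.001],-1],[[0,0,0],[0,0,0],-1],[[0,0,0],[0,0,0],-1]]'|sed -n '2,4p'
python3 -m jog '[[[0,0,0],[0,0,0.0007],-1],[[0,0,0],[0,0,0],-1],[[0,0,0],[0,0,0],-1]]'|sed -n '2,4p'
```

```text
eef_pos: [578.0, 98.4, 49.7]
tcp_rot: [-3.142, -0.0, 3.017]
contact_force: [-0.4, 0.5, -1.7]
eef_pos: [578.2, 98.4, 49.3]
tcp_rot: [3.142, 0.0, 3.017]
contact_force: [-2.1, -0.3, 2.5]
```

```bash
python3 -m jog '[[[0,0,0],[0,0,0],0.3],[[0,0,0],[0,0,0],1],[[0,0,0],[0,0,0],1],[[0,0,0],[0,0,0],1],[[0,0,0],[0,0,0],1],[[0,0,0],[0,0,-0.01],1],[[0,0,0],[0,0,-0.02],1],[[0,0,0],[0,0,-0.035],1],[[0,0,0],[0,0,-0.035],1],[[0,0,0],[0,0,-0.015],1]]' |sed -n '2,5p'
python3 -m jog '[[[0,0,0],[0.0013,-0.01,0],1],[[0,0,0],[0.003,-0.025,0],1],[[0,0,0],[0.0047,-0.035,0],1],[[0,0,0],[0.0047,-0.035,0],1],[[0,0,0],[0.0047,-0.035,0],1],[[0,0,0],[0.0047,-0.035,0],1],[[0,0,0],[0.003,-0.02,0],1],[[0,0,0],[0.0015,-0.0107,0],1],[[0,0,0],[0.0007,-0.005,0],1],[[0,0,0],[0,0,0],1],[[0,0,0],[0,0,0],1],[[0,0,0],[0,0,0],1]]'
python3 -c "
from h import *
snap('wrist','w9');s=r.sense();print(s['eef_pos'],s['tcp_rot'])"
```

```text
eef_pos: [579.6, 98.7, 168.0]
tcp_rot: [3.14, 0.004, 3.017]
contact_force: [0.8, -0.1, 0.7]
opening: 1.001
clock: 28.1
eef_pos: [524.0, -106.3, 164.0]
tcp_rot: [3.141, -0.0, 3.018]
contact_force: [0.1, 0.1, -0.6]
opening: 1.0
grasp_force: 0.0
[ 523.98717124 -106.34726717  164.02716728] [3.14149839e+00 1.04396117e-05 3.01785913e+00]
```

View pics/w9.png

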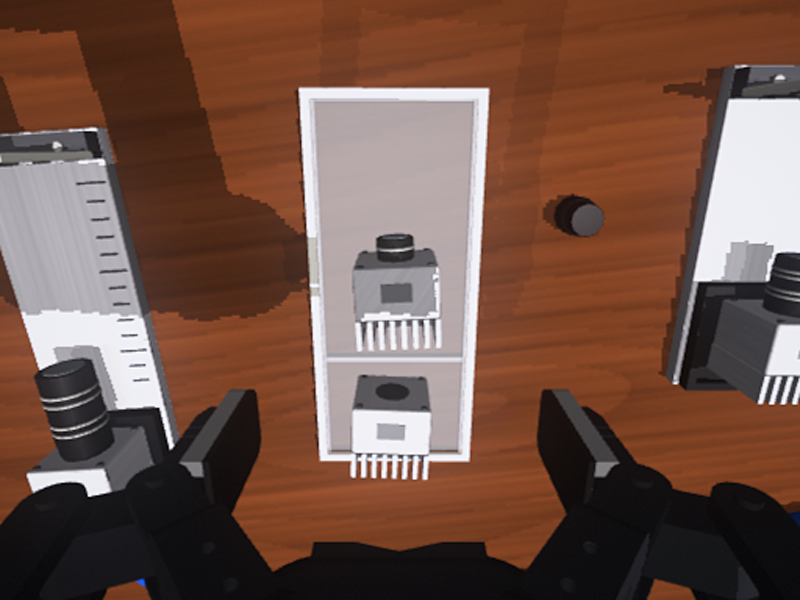

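Short camera in the long pocket at (397,300), square and centred. Bare body undisturbed at (391,425). Grip and lift.

```bash
python3 -m jog '[[[0,0,0],[0,-0.001,0.02],1],[[0,0,0],[0,0,0.03],1],[[0,0,0],[0,0,0.03],1],[[0,0,0],[0,0,0.025],1],[[0,0,0],[0,0,0.015],1],[[0,0,0],[0,0,0.007],1],[[0,0,0],[0,0,0],-1],[[0,0,0],[0,0,0],-1],[[0,0,0],[0,0,0],-1],[[0,0,0],[0,0,0],-1],[[0,0,0],[0,0,0],-1],[[0,0,0],[0,0,0],-1]]' 40
python3 -m jog '[[[0,0,0],[0,0,-0.005],-1],[[0,0,0],[0,0,-0.01],-1],[[0,0,0],[0,0,-0.025],-1],[[0,0,0],[0,0,-0.035],-1],[[0,0,0],[0,0,-0.035],-1],[[0,0,0],[0,0,-0.02],-1],[[0,0,0],[0,0,0],-1],[[0,0,0],[0,0,0],-1]]'
```

```text
clock: 29.35
eef_pos: [524.5, -108.2, 38.2]
tcp_rot: [-3.142, 0.002, 3.017]
contact_force: [-0.7, 0.7, 6.8]
opening: 0.511
grasp_force: 41.1
clock: 30.15
eef_pos: [523.5, -108.1, 167.4]
tcp_rot: [-3.141, 0.001, 3.017]
contact_force: [0.6, -0.9, -2.5]
opening: 0.513
grasp_force: 40.6
```

```bash
python3 -m jog '[[[0,0,-0.024],[0,0,0],-1],[[0,0,-0.023],[0,0,0],-1],[[0,0,0],[0.0002,0.01,0],-1],[[0,0,0],[0.0005,0.02,0],-1],[[0,0,0],[0.0007,0.03,0],-1],[[0,0,0],[0.0009,0.038,0],-1],[[0,0,0],[0.0009,0.038,0],-1],[[0,0,0],[0.0009,0.038,0],-1],[[0,0,0],[0.0009,0.038,0],-1],[[0,0,0],[0.0009,0.038,0],-1],[[0,0,0],[0.0009,0.038,0],-1],[[0,0,0],[0.0009,0.038,0],-1]]'|sed -n 2p
python3 -m jog '[[[0,0,0],[0.0008,0.035,0],-1],[[0,0,0],[0.0006,0.025,0],-1],[[0,0,0],[0.0003,0.015,0],-1],[[0,0,0],[0,0.008,0],-1],[[0,0,0],[0,0.004,0],-1],[[0,0,0],[0,0,0],-1],[[0,0,0],[0,0,0],-1]]'
python3 -m jog '[[[0,0,0],[0,0,0.02],-1],[[0,0,0],[0,0,0.03],-1],[[0,0,0],[0,0,0.03],-1],[[0,0,0],[0,0,0.02],-1],[[0,0,0],[0,0,0.008],-1],[[0,0,0],[0,0,0.004],-1],[[0,0,0],[0,0,0.002],-1],[[0,0,0],[0,0,0],-1],[[0,0,0],[0,0,0],-1],[[0,0,0],[0,0,0],-1]]'
```

```text
eef_pos: [540.6, 219.7, 166.4]
clock: 32.05
eef_pos: [546.3, 303.4, 167.0]
tcp_rot: [-3.141, -0.0, 3.063]
contact_force: [-0.3, -0.4, -0.8]
opening: 0.51
grasp_force: 40.6
clock: 33.05
eef_pos: [546.8, 304.6, 53.9]
tcp_rot: [3.141, 0.001, 3.064]
contact_force: [0.7, 0.1, -1.9]
opening: 0.513
grasp_force: 40.6
```

```bash
python3 -m jog '[[[0,0,0],[0,0,0.002],-1],[[0,0,0],[0,0,0.001],-1],[[0,0,0],[0,0,0.0005],-1],[[0,0,0],[0,0,0],-1],[[0,0,0],[0,0,0],-1]]'|sed -n '2,4p'
python3 -m jog '[[[0,0,0],[0,0,0.0007],-1],[[0,0,0],[0,0,0],-1],[[0,0,0],[0,0,0],-1]]'|sed -n '2,4p'
```

```text
eef_pos: [546.3, 304.4, 49.5]
tcp_rot: [-3.142, -0.0, 3.064]
contact_force: [0.2, -0.1, -1.2]
eef_pos: [546.4, 304.4, 49.3]
tcp_rot: [3.141, 0.0, 3.064]
contact_force: [-2.6, -0.9, 5.2]
```

```bash
python3 -m jog '[[[0,0,0],[0,0,0],0.3],[[0,0,0],[0,0,0],1],[[0,0,0],[0,0,0],1],[[0,0,0],[0,0,0],1],[[0,0,0],[0,0,0],1],[[0,0,0],[0,0,-0.01],1],[[0,0,0],[0,0,-0.02],1],[[0,0,0],[0,0,-0.035],1],[[0,0,0],[0,0,-0.035],1],[[0,0,0],[0,0,-0.035],1],[[0,0,0],[0,0,-0.035],1],[[0,0,0],[0,0,-0.03],1]]' |sed -n '2,5p'
python3 -m jog '[[[0,0,0],[-0.003,-0.02,0],1],[[0,0,0],[-0.004,-0.03,0],1],[[0,0,0],[-0.004,-0.03,0],1],[[0,0,0],[-0.003,-0.02,0],1],[[0,0,0],[0,0,0],1],[[0,0,0],[0,0,0],1],[[0,0,0],[0,0,0],1]]'|sed -n '2,4p'
python3 -c "
from h import *
snap('wrist','w10')"
python3 -m jog '[[[0,0,0],[-0.003,-0.02,0],1],[[0,0,0],[-0.003,-0.04,0],1],[[0,0,0],[-0.003,-0.04,0],1],[[0,0,0],[-0.003,-0.04,0],1],[[0,0,0],[-0.003,-0.04,0],1],[[0,0,0],[-0.003,-0.04,0],1],[[0,0,0],[-0.003,-0.04,0],1],[[0,0,0],[-0.003,-0.04,0],1],[[0,0,0],[-0.003,-0.04,0],1],[[0,0,0],[-0.003,-0.04,0],1],[[0,0,0],[-0.003,-0.02,0],1],[[0,0,0],[0,0,0],1]]'|sed -n 2p
python3 -m jog '[[[0,0,0],[0,0,0],1],[[0,0,0],[0,0,0],1],[[0,0,0],[0,0,0],1]]'|sed -n 1,2p
python3 - <<'E'
from h import *
snap('wrist','w11')
a=cv2.imread('pics/w10_raw.png');b=cv2.imread('pics/w11_raw.png')
m=np.hstack([a[40:270,110:410],b[40:270,100:400]])
cv2.imwrite('pics/m2.png',cv2.resize(m,None,fx=1.333,fy=1.333,interpolation=cv2.INTER_CUBIC))
E
```

```text
eef_pos: [546.5, 304.5, 251.8]
tcp_rot: [3.141, 0.002, 3.064]
contact_force: [0.3, -0.7, -0.4]
opening: 1.001
eef_pos: [552.4, 204.0, 248.8]
tcp_rot: [3.141, -0.0, 3.064]
contact_force: [0.1, 0.5, -0.3]
eef_pos: [554.8, -199.6, 248.7]
clock: 37.3
eef_pos: [554.5, -196.5, 248.9]
```

View pics/m2.png

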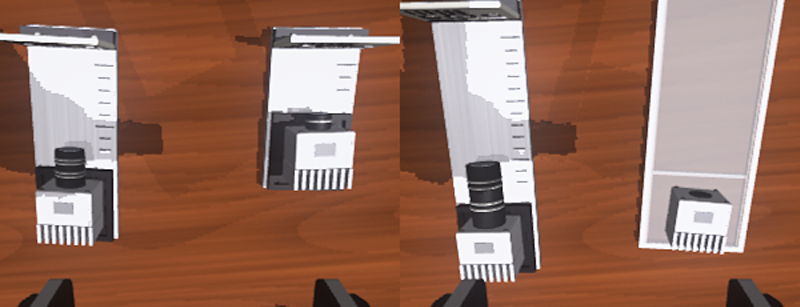

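All three cameras are seated square with lenses toward the charts: medium (68,205), short (322,150), long (485,245). The bare body is still in the tray at (700,220). Each touchdown height matched the nest floor. Handing in.

```bash
python3 -c "
from rig import r
print(r.sign_off())"
```

```text
the job is handed in; nothing more can be done
None
```

I swapped the three cameras onto their matching focus stands (long on long, medium on medium, short on short), seated in their nests with lenses facing the charts, left the bare body and spare lens untouched, and handed the job in at about 37 s.

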